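# Load a capped sample tube down the chute into the well

## Task

Load the capped tube lying loose on the bench into the tube loader: lay it, tapered end downhill, along the slope of the open chute so that it touches the chute while you still hold it, then let go and let it slide to rest against the closed shutter. Then press the sprung cap on the loader's canister fully down until the tube has slid through into the well, and let the cap spring back up. Leave the other things on the bench where they are.

Things in the scene. Friction and masses are not known exactly. Their poses are not given: they have to be found in the camera images.
- tube: the loose white capped sample tube, 110 mm long, barrel 15 to 16 mm across, cap 17 mm, 11 to 30 g. Its y axis runs along it from the cap end (y = -55 mm) to the tapered end (y = +55 mm); the cap covers y = -55 to -42 mm. The origin lies on its surface halfway along; the tube's axis is the line (0, y, 8.5 mm). It lies flat on the bench.
- tube_mid (a point): point on the tube's axis, halfway along
- tube_tip (a point): point on the tube's axis at its tapered end
- loader: the fixed tube loader: grey base plate 235 x 100 mm on the bench, with a wing to its right. Origin: under the middle of the plate. Its x axis points uphill along the chute seen from above (roughly away from the robot), y to the left. A white canister, 52 mm across, stands at y = -100 mm and carries the sprung cap.
- chute: straight metal chute, 40 degrees steep, low end nearest the robot; its lower half is the closed well. Origin: on the path axis at the well's floor; x axis up the slope, y level, z square to the slope, upwards. A tube lying in it has its axis on this x axis (y = z = 0). Polished: a tube let go slides down by itself.
- well_floor (a point): point on the path axis at the well's floor, chute x = 0; the tapered end lies here when the tube is loaded. The well runs from x = 0 to 118 mm, 23 mm wide inside, with a sight slot on top
- shutter_point (a point): point on the path axis just uphill of the closed shutter, chute x = 122 mm, where the tapered end comes to rest. From here to x = 138 mm runs an open-topped throat 20 mm wide, and from 138 to 175 mm the open-topped funnel, whose side walls flare from 20 to 56 mm apart; both rise 14 mm above the path axis
- chute_top (a point): point on the path axis near the chute's upper end, x = 256 mm, about 193 mm above the bench. From x = 175 to 256 mm there is only a narrow V rail, 15 mm wide, under the tube, its rims 6 mm below the axis, with nothing beside it: room for fingers astride the tube. Above x = 256 mm the rail bends down for 18 mm and ends
- push_cap (a joint): how far the sprung cap is pressed, m: 0 up, 0.010 fully down. It pushes back with 2 N at the top and 4.5 N at the bottom, then meets a hard stop, and springs back when released. Pressing it draws the shutter sideways out of the chute, 3 mm for each mm; the shutter shuts again as the cap rises
- cap_top (a point): centre of the top of the sprung grey cap, 36 mm across, about 135 mm above the bench when up; pressed straight down
- marker: bystander: felt marker 122 mm long and 13 mm thick, lying beyond the tube; origin under its middle
- tape_roll: bystander: roll of tape, 78 mm across, 19 mm high; origin under its middle
- small_bottle: bystander: plastic bottle, 50 mm across, 95 mm high; origin under its middle
- beaker: bystander: glass beaker, 60 mm across, 68 mm high; origin under its middle
- jar: bystander: screw-cap plastic bottle, 68 mm across, 128 mm high; origin under its middle
Things that resemble listed ones, but are neither listed nor needed, are in the scene too. What is shaped like the tube but orange is not meant.

How it is judged:
By the outcome, as a careful person would: the job done as asked, in the order asked, and still so for the second after the job is handed in, with the robot touching nothing.
It also fails if it takes over 53 s, if anything falls off the work surface, if the arm or the gripper's body presses on something with over 40 N, if the wrist force passes 120 N, or if a joint passes its speed limit or range.

## Robot

A 6-joint arm with a two-finger parallel gripper is mounted at the origin on a cart in front of the work surface, level with it; the furniture and walls round the work are solid. World frame = base frame: x ahead of the robot, y to its left, z up, the work surface at z = 0. Lengths are in m, angles in rad, forces in N, time in s.
With the tool pointing down it reaches from about 0.35 to 0.85 m from the base axis. Payload 8.1 kg.
Tool frame: the origin (TCP) lies at the very end of the fingers, on their centre line; the grasp point (between the pads) lies 19 mm behind it (pinch_z is the distance from the TCP to the grasp point, in m); z points along the fingers, y is the direction in which the jaws open and shut (so a half turn about z gives the same grasp; the last joint's range is limited). The gripper opens to 93 mm and grips with 3 to 60 N. Pads are 15 mm wide; open, the fingers measure 128 mm over their backs; the gripper's body (75 mm by 188 mm) begins 65 mm behind the grasp point.
Start: joints at [-1.388, 0.13, 1.488, -0, 1.523, -0.085], TCP at [0.159, -0.579, 0.219] pointing down, gripper open.
Joint ranges: [-2.96, 2.96], [-0.89, 2.26], [0.02, 2.5], [-1.34, 4.48], [0, 2.73], [-2.66, 2.66]. Speed limits (rad/s): [2.39, 2.39, 2.79, 3.14, 3.14, 3.14].

## Interface

Orientations are given as a rotation vector (axis times angle).
In Python, from plant import * gives the robot as it stands.
- The arm moves only by the tool move_arm, never from a script. Its argument "series" is a list of rows, each a list of 7 numbers: the shift along the tool's x, y, z each as a share of 10 cm, from -1 to 1, then the turn, a rotation vector about the tool's x, y, z each as a share of 180 degrees, from -1 to 1, then the opening, from -1 (shut) to 1 (fully open). In form: [[dx, dy, dz, rx, ry, rz, jaw], ...]. A call has 1 to 8 rows; each row is the pose to reach, as a shift and turn from the pose commanded when the call began, along the tool's axes at that moment, turning the shorter way round; what a row does not reach only later rows make up. A row lasts 1/10 s, in which the tool goes at most 50 mm and 8.59 degrees, less where a joint would pass 70% of its speed; a pose out of reach is approached as far as the arm can. A call with a number of a shift or a turn outside -1 to 1 is refused whole. A call with a gripper value outside its range is refused whole. The fingers move at their own pace and stop on an object; "squeeze" is the grip in N (left out, the last holds). Time passes only in rows, so rows that repeat a pose let the fingers close. It gives the time, the measured TCP pose, the force and the opening at its end, in the units of the state.
- read_state(): the state, without advancing time (a new reading comes with each control period).
- read_camera(name): name is "side" or "top"; returns a dict with "frame" (480x640x3 uint8, red, green, blue), "K" (3x3 intrinsics, pixels), "rvec" (rotation vector, rad) and "tvec" (3), from world to camera coordinates, as OpenCV has them. Camera axes: x right, y down, z forward; pixel columns grow to the right and rows downward; lengths in m; the calibration is good to about 2 mm. A picture is of the moment at which its call begins. There is no depth.
- close_job(): hands the job in, once; it reports no verdict.
The state is a dict: "t": time; "q": joint angles; "dq": joint speeds; "joint_torque": joint torques, N m; "tool_pos": TCP position; "orientation": TCP orientation; "force": force on the tool from outside, world axes, zero at the start; "wrist_torque": the same for the moment, N m; "opening": finger opening in m.
Only numpy, scipy, OpenCV 4.12 (cv2) and the standard library are available. Lean on these libraries where they do the work, as an engineer would, in place of code of your own. Each camera call takes 0.05 s, during which the arm holds its last target.

## Working session

There is one attempt and no reset: what is moved stays moved. The work goes in short steps, Python scripts to look and compute and a tool call to move; the robot and the scene stay as the last step left them, time stands still between calls to the robot, and variables do not carry over. Pictures are saved under pics/ and viewed, and the job is handed in when it is done.

Besides the shell and the picture viewer there is one more tool, called after "Emit:" by a JSON object that holds its "op" and its "data". move_arm: Moves the arm, as the interface text tells. Shift numbers are shares of 10 cm and turn numbers shares of 180 degrees, none past 1 either way. Its arguments: {"type":"object","properties":{"series":{"type":"array","items":{"type":"array","items":{"type":"number"}}},"squeeze":{"type":"number"}},"required":["series"]}

```bash
ls; mkdir -p pics
python3 - <<'E'
from plant import *
import cv2,pickle
s=read_state();print(s)
for n in("side","top"):
    d=read_camera(n);pickle.dump(d,open(f"pics/{n}0.pkl","wb"))
    cv2.imwrite(f"pics/{n}0.png",d["frame"][:,:,::-1])
    R=cv2.Rodrigues(d["rvec"])[0];print(n,d["K"],-R.T@d["tvec"],R)
E
```

```text
pics
{'t': 0.0, 'q': array([-1.38836150e+00,  1.31179777e-01,  1.48926612e+00, -5.13715077e-06,
        1.52300336e+00, -8.54337112e-02]), 'dq': array([-7.48611112e-04,  7.51831865e-04, -4.79542727e-06, -3.40378870e-04,
       -7.82318712e-04,  6.39025994e-04]), 'joint_torque': array([ 1.65725309e-03, -5.59845471e+01, -4.91753304e+01,  7.67174712e-02,
        3.56603146e-02, -1.69157706e-04]), 'tool_pos': array([ 0.15870238, -0.57803996,  0.21758357]), 'orientation': array([-3.11161957e+00, -4.19262851e-01,  1.49351193e-04]), 'force': array([ 0.20426991,  0.35650755, -0.4784044 ]), 'wrist_torque': array([-0.00827618, -0.01000266,  0.03167609]), 'opening': 0.09307680683442439}
side [[492.94185303   0.         322.75036971]
 [  0.         492.94185303 236.51773037]
 [  0.           0.           1.        ]] [0.05978646 0.99273022 0.5594508 ] [[-0.90460255 -0.42624013  0.00368603]
 [-0.16469585  0.34152932 -0.92532859]
 [ 0.39315329 -0.83766167 -0.37914827]]
top [[506.09990429   0.         305.96858757]
 [  0.         506.09990429 238.11101788]
 [  0.           0.           1.        ]] [0.27729512 0.00221482 1.4475526 ] [[ 0.02511695 -0.99965782  0.00730563]
 [-0.98562148 -0.02598443 -0.16695839]
 [ 0.16709109 -0.0030071  -0.98593688]]
```

View pics/side0.png

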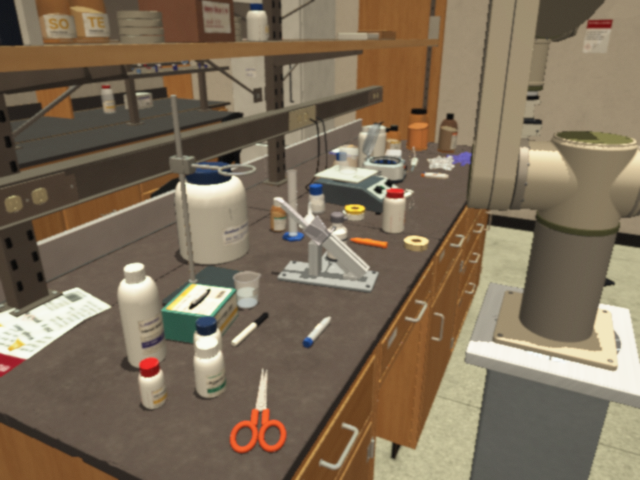

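View pics/top0.png

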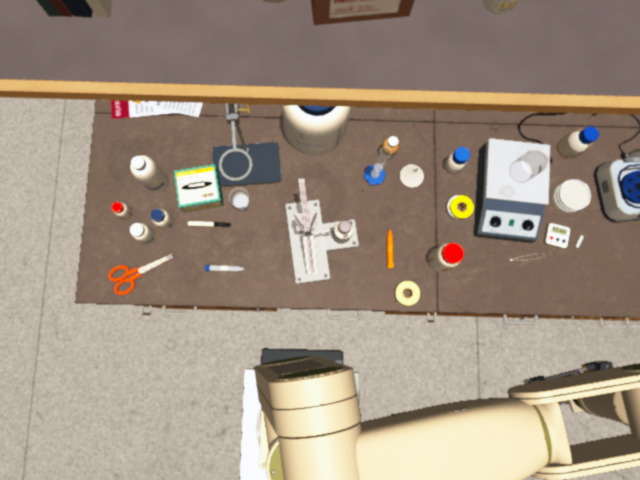

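The tube is the white one with a blue cap: top view about (223,268) with its cap at the left, side view about (317,331). The loader is at top (313,240), with the canister near (344,232). I'll enlarge both views to measure.

Run:
```python
import cv2,pickle,numpy as np
t=pickle.load(open("pics/top0.pkl","rb"))["frame"][:,:,::-1];s=pickle.load(open("pics/side0.pkl","rb"))["frame"][:,:,::-1]
cv2.imwrite("pics/t_l.png",cv2.resize(t[170:290,270:370],None,fx=5,fy=5,interpolation=cv2.INTER_CUBIC))
cv2.imwrite("pics/t_t.png",cv2.resize(t[210:280,180:280],None,fx=6,fy=6,interpolation=cv2.INTER_CUBIC))
cv2.imwrite("pics/s_l.png",cv2.resize(s[180:300,260:400],None,fx=5,fy=5,interpolation=cv2.INTER_CUBIC))
cv2.imwrite("pics/s_t.png",cv2.resize(s[300:360,280:360],None,fx=8,fy=8,interpolation=cv2.INTER_CUBIC))
```

```text
(no output)
```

View pics/t_l.png

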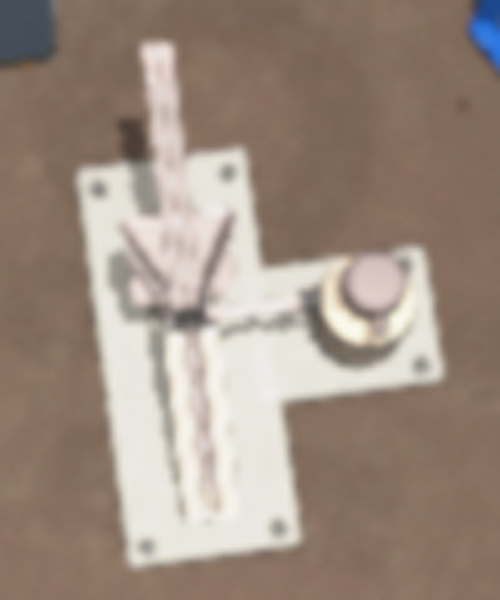

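View pics/t_t.png

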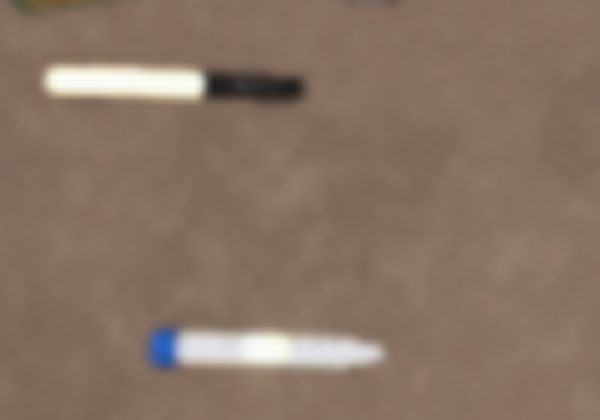

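View pics/s_l.png

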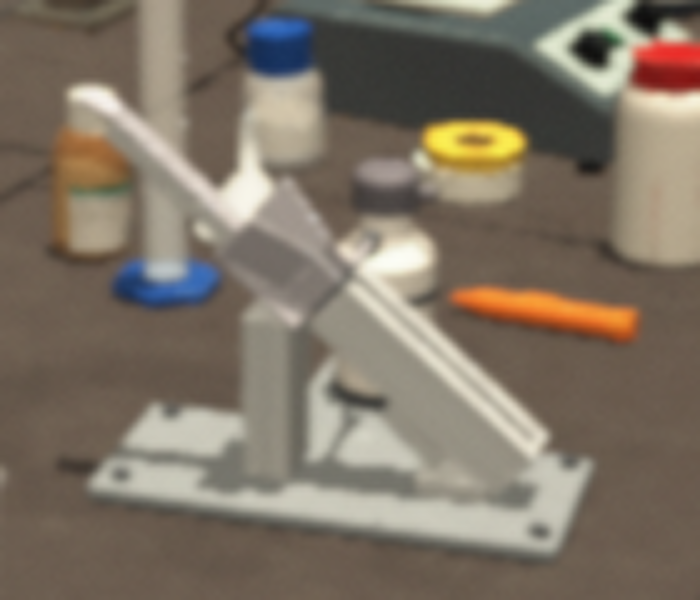

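View pics/s_t.png

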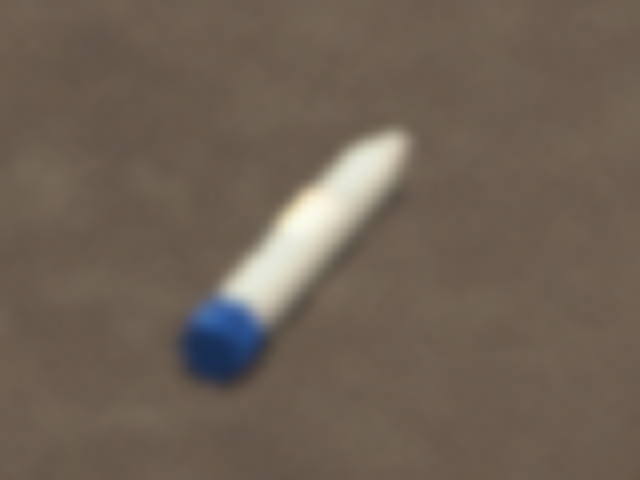

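```bash
cat > h.py <<'E'
import cv2,pickle,numpy as np
C={n:pickle.load(open(f"pics/{n}0.pkl","rb")) for n in("side","top")}
def ray(n,u,v):
    d=C[n];R=cv2.Rodrigues(d["rvec"])[0];t=np.ravel(d["tvec"])
    p=cv2.undistortPoints(np.array([[[u,v]]],float),d["K"],None)[0,0]
    return -R.T@t, R.T@np.array([p[0],p[1],1])
def onz(n,u,v,z):
    c,r=ray(n,u,v);return c+r*(z-c[2])/r[2]
def tri(us,ut):
    c1,r1=ray("side",*us);c2,r2=ray("top",*ut)
    r1=r1/np.linalg.norm(r1);r2=r2/np.linalg.norm(r2)
    s=np.linalg.lstsq(np.c_[r1,-r2],c2-c1,rcond=None)[0]
    a=c1+s[0]*r1;b=c2+s[1]*r2;return (a+b)/2,np.linalg.norm(a-b)
def proj(n,P):
    d=C[n];return cv2.projectPoints(np.array(P,float).reshape(-1,1,3),d["rvec"],d["tvec"],d["K"],None)[0][:,0]
E
cat > m1.py <<'E'
from h import *
np.set_printoptions(precision=4,suppress=True)
f=C["top"]["frame"];
def z(n,x,y,f,ox,oy): return ((x+.5)/f-.5+ox,(y+.5)/f-.5+oy)
# tube masks
for n,(x0,x1,y0,y1) in {"top":(198,250,260,277),"side":(300,335,312,350)}.items():
    h=cv2.cvtColor(C[n]["frame"],cv2.COLOR_RGB2HSV)[y0:y1,x0:x1].astype(int)
    bg=np.median(C[n]["frame"][y0:y1,x0:x1].reshape(-1,3),0)
    b=(h[...,0]>100)&(h[...,0]<130)&(h[...,1]>110)
    w=((h[...,2]>150)|b)
    ys,xs=np.nonzero(w);pts=np.c_[xs+x0,ys+y0].astype(float)
    m=pts.mean(0);u=np.linalg.svd(pts-m)[2][0]; 
    cb=np.argwhere(b).mean(0)[::-1]+[x0,y0]
    if (cb-m)@u>0:u=-u
    s=(pts-m)@u
    print(n,len(pts),"mid",m,"dir",u,s.min(),s.max(),"cap",cb)
    a=m+u*(s.min()-.4);t=m+u*(s.max()+.4)
    A=onz(n,*a,.0085);T=onz(n,*t,.0085);Cc=onz(n,*cb,.0085)
    print(" capend",A,"tip",T,"len",np.linalg.norm(A-T),"mid",(A+T)/2,"yaw",np.degrees(np.arctan2(*(T-A)[1::-1])),"capc",Cc, np.linalg.norm(Cc-T))
# plate
cs=[(77,170),(243,148),(300,543),(130,567)]
for zz in (.004,.008):
    P=np.array([onz("top",*z("top",*c,5,270,170),zz) for c in cs])
    print(zz,P[:,:2].tolist(),[np.linalg.norm(P[i]-P[(i+1)%4]).round(4) for i in range(4)],P.mean(0),[np.degrees(np.arctan2(*(P[a]-P[b])[1::-1])).round(2) for a,b in((0,3),(1,2))])
cs=[(150,402),(85,490),(555,553),(595,460)]
for zz in (.004,.008):
    P=np.array([onz("side",*z("side",*c,5,260,180),zz) for c in cs])
    print("side",zz,P[:,:2].tolist(),[np.linalg.norm(P[i]-P[(i+1)%4]).round(4) for i in range(4)],P.mean(0))
E
python3 m1.py
```

```text
top 241 mid [223.7427 267.8838] dir [0.9997 0.0258] -18.785130191230646 19.30548116054272 cap [206.6364 267.5   ]
 capend [0.4289 0.2848 0.0085] tip [0.4289 0.1739 0.0085] len 0.1108682611836379 mid [0.4289 0.2294 0.0085] yaw -90.00143353961795 capc [0.4287 0.2789 0.0085] 0.10495027526332383
side 271 mid [316.1439 330.9852] dir [ 0.6482 -0.7615] -18.656803328920493 19.74412740601234 cap [307.4516 342.0484]
 capend [0.4293 0.289  0.0085] tip [0.4303 0.1695 0.0085] len 0.11953196051657532 mid [0.4298 0.2292 0.0085] yaw -89.47518020645147 capc [0.4281 0.2758 0.0085] 0.10632765671974219
0.004 [[0.6227037804773756, 0.06171629545017189], [0.6385478735696486, -0.03512911989817178], [0.407644612886488, -0.07256648560310441], [0.3914586972892833, 0.024091635238881505]] [np.float64(0.0981), np.float64(0.2339), np.float64(0.098), np.float64(0.2343)] [ 0.5151 -0.0055  0.004 ] [np.float64(9.24), np.float64(9.21)]
0.008 [[0.6217466732395291, 0.06155142032770047], [0.6375468632745647, -0.035025642026978186], [0.4072834220503682, -0.07235927097652893], [0.39114235668061204, 0.024031015853937895]] [np.float64(0.0979), np.float64(0.2333), np.float64(0.0977), np.float64(0.2336)] [ 0.5144 -0.0055  0.008 ] [np.float64(9.24), np.float64(9.21)]
side 0.004 [[0.6449673187923546, -0.047048005694276696], [0.6243694883550288, 0.05691382387428667], [0.3926770378210664, 0.01766522855072572], [0.4082873351682382, -0.08378460541654509]] [np.float64(0.106), np.float64(0.235), np.float64(0.1026), np.float64(0.2395)] [ 0.5176 -0.0141  0.004 ]
side 0.008 [[0.6407532219895024, -0.03956019052259363], [0.620303723901528, 0.06365297270124393], [0.3902797736311881, 0.02468702056045924], [0.4057776556399275, -0.07603223684150373]] [np.float64(0.1052), np.float64(0.2333), np.float64(0.1019), np.float64(0.2378)] [ 0.5143 -0.0068  0.008 ]
```

```bash
cat > m2.py <<'E'
from h import *
np.set_printoptions(precision=4,suppress=True)
def z(x,y,f,ox,oy): return ((x+.5)/f-.5+ox,(y+.5)/f-.5+oy)
T=lambda x,y:z(x,y,5,270,170); S=lambda x,y:z(x,y,5,260,180)
yaw=np.radians(9.22);ex=np.array([np.cos(yaw),np.sin(yaw),0]);ey=np.array([-ex[1],ex[0],0]);L0=np.array([.5145,-.006,0])
def loc(P):return (P-L0)@ex,(P-L0)@ey,P[2]
zf=.193-.256*np.sin(np.radians(40))
s,c=np.sin(np.radians(40)),np.cos(np.radians(40))
for nm,p,cx,cz in (("funL",(120,222),.175,.014),("funR",(235,213),.175,.014),("rail mid at top",(157,42),.256+.015,-.006),("well end L",(188,522),0,.012),("well end R",(238,514),0,.012),("shut",(190,316),.12,.005)):
    h=zf+cx*s+cz*c
    P=onz("top",*T(*p),h);l=loc(P);print(nm,l,"floor off",l[0]-(cx*c-cz*s))
for nm,p,h in(("cap",(375,287),.135),):
    P=onz("top",*T(*p),h);print(nm,P,loc(P))
P=onz("side",*S(388,170),.135);print("capside",P,loc(P))
print("tri cap",tri(S(388,170),T(375,285)))
E
python3 m2.py
```

```text
funL (np.float64(0.05109487503665009), np.float64(0.03044394754029506), np.float64(0.1516588258190561)) floor off -0.07396387597355952
funR (np.float64(0.0478134534640822), np.float64(-0.02990284759519974), np.float64(0.1516588258190561)) floor off -0.07724529754612741
rail mid at top (np.float64(0.13164763540162894), np.float64(-8.528579879703584e-05), np.float64(0.19804554748658432)) floor off -0.07980713434173334
well end L (np.float64(-0.09881358325947423), np.float64(0.013937250455542439), np.float64(0.03763890523767377)) floor off -0.09110013194323575
well end R (np.float64(-0.09813791080041352), np.float64(-0.014357596206366447), np.float64(0.03763890523767377)) floor off -0.09042445948417505
shut (np.float64(0.004123212466440815), np.float64(-0.0005523090501833894), np.float64(0.10941110729822556)) floor off -0.08458818265940383
cap [ 0.5322 -0.1031  0.135 ] (np.float64(0.0019095687870951858), np.float64(-0.09864388565545479), np.float64(0.135))
capside [ 0.5326 -0.1012  0.135 ] (np.float64(0.0025930925337290067), np.float64(-0.09688644431938125), np.float64(0.135))
tri cap (array([ 0.5334, -0.1031,  0.1343]), np.float64(8.412801699745632e-06))
```

```bash
cat > ch.py <<'E'
from h import *
yaw=np.radians(9.22);ex=np.array([np.cos(yaw),np.sin(yaw),0]);ey=np.array([-ex[1],ex[0],0]);L0=np.array([.5145,-.006,0])
a40=np.radians(40);s,c=np.sin(a40),np.cos(a40)
cx=ex*c+np.array([0,0,s]);cz=-ex*s+np.array([0,0,c])
def W(o,x,y,z): return L0+ex*o+np.array([0,0,.193-.256*s])+cx*x+ey*y+cz*z
E
cat > ov.py <<'E'
from ch import *
for n,(x0,x1,y0,y1) in {"top":(270,370,170,290),"side":(260,400,180,300)}.items():
    im=cv2.resize(C[n]["frame"][y0:y1,x0:x1,::-1],None,fx=5,fy=5,interpolation=cv2.INTER_CUBIC)
    for o,col in((-.076,(0,0,255)),(-.083,(0,200,0)),(-.090,(255,0,0))):
        def pl(pts,closed=False):
            q=(proj(n,[W(o,*p) for p in pts])-[x0,y0]+.5)*5-.5
            cv2.polylines(im,[q.round().astype(int)],closed,col,1)
        pl([(.138,.010,.014),(.175,.028,.014)]);pl([(.138,-.010,.014),(.175,-.028,.014)])
        pl([(.175,.0075,-.006),(.256,.0075,-.006),(.256,-.0075,-.006),(.175,-.0075,-.006)])
        pl([(0,.0115,.0115),(0.118,.0115,.0115),(.118,-.0115,.0115),(0,-.0115,.0115)],True)
    cv2.imwrite(f"pics/ov_{n}.png",im)
E
python3 ov.py
```

```text
(no output)
```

View pics/ov_top.png

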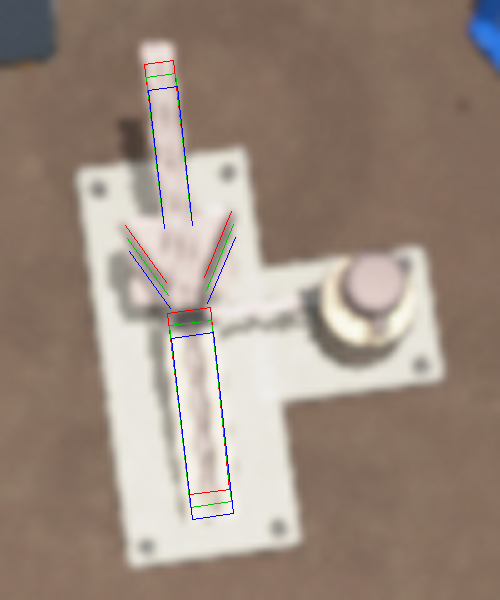

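View pics/ov_side.png

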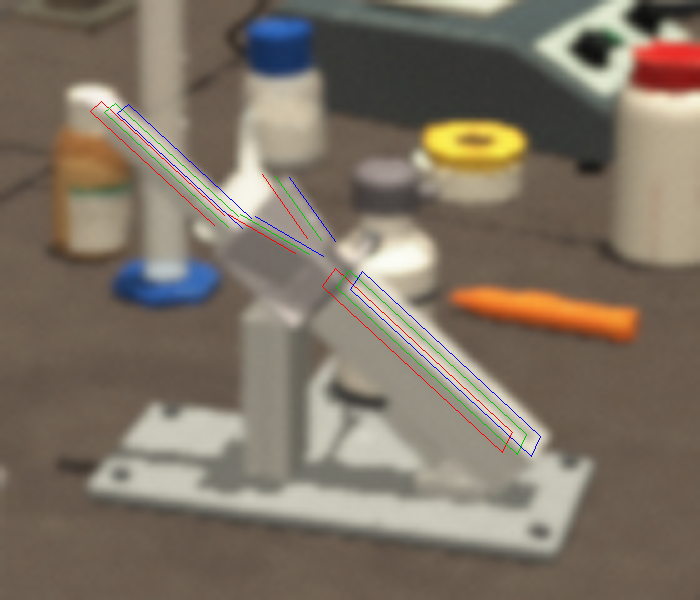

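```bash
cat > m3.py <<'E'
from ch import *
def z(x,y,f,ox,oy): return ((x+.5)/f-.5+ox,(y+.5)/f-.5+oy)
T=lambda x,y:z(x,y,5,270,170); S=lambda x,y:z(x,y,5,260,180)
O=W(0,0,0,0)
for nm,a,b in (("funR tip",(289,178),(235,213)),("railend",(92,92),(157,42)),("well end R",(548,437),(238,514)),("well end L",(527,460),(186,522))):
    P,e=tri(S(*a),T(*b));d=P-O
    # solve horizontal offset given height: 
    print(nm,P,e,"loader x,y",(P-L0)@ex,(P-L0)@ey,"cz at o=-.083",(d+ex*.083)@cz,"cx",(d+ex*.083)@cx)
E
python3 m3.py
```

```text
funR tip [ 0.56101125 -0.03002497  0.15058699] 0.01197141564527952 loader x,y 0.042060924718376615 -0.031166872029332483 cz at o=-.083 0.013177528937244812 cx 0.17431270240907418
railend [0.6421775  0.01369386 0.19553994] 0.006377100357272346 loader x,y 0.12918341894583363 -0.001017799114483241 cz at o=-.083 -0.008387773430000642 cx 0.26994760417582375
well end R [ 0.41883475 -0.03633354  0.03563195] 0.002697314403261083 loader x,y -0.09928950373839877 -0.014613604671411663 cz at o=-.083 0.015975160343139613 cx -0.007859685767784815
well end L [ 0.41591059 -0.0066274   0.03662862] 0.002312973337441876 loader x,y -0.09741620176555171 0.015177265367648508 cz at o=-.083 0.015534524554483804 cx -0.005784001045054327
```

```bash
cat > go.py <<'E'
import sys;from ch import *
from plant import *
from scipy.spatial.transform import Rotation as Ro
np.set_printoptions(precision=4,suppress=True)
def go(p,R=None):
    st=read_state();r0=Ro.from_rotvec(st["orientation"])
    d=r0.inv().apply(np.array(p)-st["tool_pos"])
    w=np.zeros(3) if R is None else (r0.inv()*Ro.from_matrix(R)).as_rotvec()
    print("t",st["t"],"pos",st["tool_pos"],"f",st["force"],"op",st["opening"]);print("shares",(d*10).round(3),(w/np.pi).round(4),"mm",np.linalg.norm(d)*1e3)
Rg=np.array([[0,1,0],[1,0,0],[0,0,-1]],float) # cols: x=+y, y=+x, z=-z
Rp=np.c_[cx,-ey,-cz]
O=-.083
E
python3 - <<'E'
from go import *
print(Ro.from_rotvec(read_state()["orientation"]).as_matrix())
go([.26,-.50,.27]); go([.429,.229,.15],Rg)
for x in(.195,.205):print(W(O,x,0,0),W(O,x,0,-.0055))
E
```

```text
[[ 0.9644  0.2646 -0.0003]
 [ 0.2646 -0.9644  0.0016]
 [ 0.0002 -0.0016 -1.    ]]
t 0.1 pos [ 0.1587 -0.5781  0.2177] f [-0.4504  0.2122  0.2315] op 0.09291885534765491
shares [ 1.184 -0.486 -0.522] [0. 0. 0.] mm 138.2149847117206
t 0.1 pos [ 0.1587 -0.5781  0.2177] f [-0.4504  0.2122  0.2315] op 0.09291885534765491
shares [ 4.742 -7.067  0.689] [-0.0004 -0.0004 -0.4148] mm 853.875014225138
[0.58   0.0046 0.1538] [0.5835 0.0052 0.1496]
[0.5876 0.0059 0.1602] [0.5911 0.0064 0.156 ]
```

Emit:
{"op": "move_arm", "data": {"series": [[1,-0.6,-0.6,0,0,0,1],[1,-0.6,-0.6,0,0,0,1],[1,-0.6,-0.6,0,0,0,1]]}}

```text
t: 0.4
tool_pos: [0.2409, -0.4927, 0.2799]
orientation: [3.113, 0.42, 0.001]
force: [1.2, -1.0, -0.0]
opening: 0.093
```

Emit:
{"op": "move_arm", "data": {"series": [[1,-1,0,0,0,0,1],[1,-1,0,0,0,0,1],[1,-1,0,0,0,0,1],[1,-1,0,0,0,0,1]]}}

```text
t: 0.8
tool_pos: [0.3115, -0.3677, 0.2787]
orientation: [-3.112, -0.426, -0.002]
force: [0.4, -0.9, 0.3]
opening: 0.0933
```

Emit:
{"op": "move_arm", "data": {"series": [[0.4,-1,0,0,0,0,1],[0.4,-1,0,0,0,0,1],[0.4,-1,0,0,0,0,1]]}}

```text
t: 1.1
tool_pos: [0.3216, -0.2613, 0.2784]
orientation: [-3.112, -0.423, -0.0]
force: [0.7, -0.4, 0.4]
opening: 0.0929
```

Emit:
{"op": "move_arm", "data": {"series": [[0.3,-1,0,0,0,0,1],[0.3,-1,0,0,0,0,1],[0.3,-1,0,0,0,0,1]]}}

```text
t: 1.4
tool_pos: [0.3241, -0.1571, 0.2789]
orientation: [-3.112, -0.425, -0.001]
force: [-0.2, -1.5, 0.5]
opening: 0.0931
```

Emit:
{"op": "move_arm", "data": {"series": [[0.7,-1,0,0,0,0,1],[0.7,-1,0,0,0,0,1],[0.7,-1,0,0,0,0,1],[0.7,-1,0,0,0,0,1]]}}

```text
t: 1.8
tool_pos: [0.3657, -0.0439, 0.2785]
orientation: [-3.113, -0.425, 0.0]
force: [-1.2, 0.4, -0.4]
opening: 0.0928
```

Emit:
{"op": "move_arm", "data": {"series": [[0.7,-1,0,0,0,-0.2,1],[0.7,-1,0,0,0,-0.2,1],[0.7,-1,0,0,0,-0.2,1],[0.7,-1,0,0,0,-0.2,1],[0.7,-1,0,0,0,-0.2,1]]}}

```text
t: 2.3
tool_pos: [0.4064, 0.0688, 0.2782]
orientation: [2.829, 1.366, -0.002]
force: [-0.5, -0.5, -0.0]
opening: 0.0926
```

```bash
python3 -c "
from go import *
go([.429,.229,.15],Rg)"
```

```text
t 2.3 pos [0.4064 0.0688 0.2782] f [-0.4966 -0.4701 -0.0482] op 0.09261264412388286
shares [ 1.396 -0.819  1.281] [-0.0002  0.0004 -0.2136] mm 206.40595647687914
```

Emit:
{"op": "move_arm", "data": {"series": [[0.9,-0.5,0.6,0,0,-0.213,1],[0.9,-0.5,0.6,0,0,-0.213,1],[0.9,-0.5,0.6,0,0,-0.213,1],[0.9,-0.5,0.6,0,0,-0.213,1],[0.9,-0.5,0.6,0,0,-0.213,1],[0.9,-0.5,0.6,0,0,-0.213,1]]}}

```text
t: 2.9
tool_pos: [0.4237, 0.1699, 0.2183]
orientation: [2.231, 2.211, -0.001]
force: [-0.5, 0.6, 0.1]
opening: 0.0925
```

```bash
python3 -c "
from go import *
go([.429,.229,.10],Rg)"
```

```text
t 2.9 pos [0.4237 0.1699 0.2183] f [-0.519   0.6449  0.0644] op 0.09254644317712213
shares [0.593 0.048 1.183] [-0.0001  0.0002 -0.0029] mm 132.39426794983066
```

Emit:
{"op": "move_arm", "data": {"series": [[0.59,0.06,1,0,0,-0.003,1],[0.59,0.06,1,0,0,-0.003,1],[0.59,0.06,1,0,0,-0.003,1],[0.59,0.06,1,0,0,-0.003,1]]}}

```text
t: 3.3
tool_pos: [0.428, 0.2293, 0.1162]
orientation: [-2.219, -2.222, 0.008]
force: [0.0, 0.3, 0.2]
opening: 0.0929
```

```bash
python3 -c "
from go import *
go([.4293,.229,.0035],Rg)
d=read_camera('side');cv2.imwrite('pics/s2.png',cv2.resize(d['frame'][230:400,200:430,::-1],None,fx=3,fy=3,interpolation=cv2.INTER_CUBIC))
"
```

```text
t 3.3 pos [0.428  0.2293 0.1162] f [0.0206 0.2662 0.1646] op 0.09291407821299144
shares [-0.001  0.018  1.127] [-0.0015  0.0007  0.0004] mm 112.73104271167834
```

View pics/s2.png

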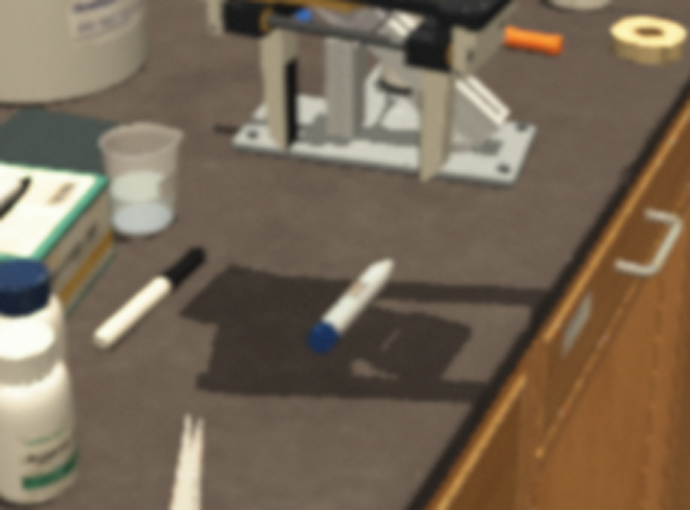

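The open fingers straddle the tube, shown at (350,305) in the enlarged view, and nothing is under them. I'll go down.

Emit:
{"op": "move_arm", "data": {"series": [[0,0.01,0.5,0,0,0,1],[0,0.01,0.9,0,0,0,1],[0,0.01,0.9,0,0,0,1],[0,0.01,0.9,0,0,0,1]]}}

```text
t: 3.75
tool_pos: [0.4317, 0.2299, 0.0307]
orientation: [2.219, 2.224, 0.001]
force: [1.4, -0.4, 0.6]
opening: 0.0929
```

```bash
python3 -c "
from go import *
go([.4293,.229,.0035],Rg)"
```

```text
t 3.75 pos [0.4317 0.2299 0.0307] f [ 1.4446 -0.4054  0.6012] op 0.09294906930850601
shares [-0.009 -0.024  0.272] [ 0.0003 -0.0001  0.0007] mm 27.363639909449702
```

Emit:
{"op": "move_arm", "data": {"series": [[0,-0.01,0.15,0,0,0,1],[0,-0.01,0.2,0,0,0,1],[0,-0.01,0.2,0,0,0,1],[0,-0.01,0.2,0,0,0,1]]}}

```text
t: 4.15
tool_pos: [0.4308, 0.2308, 0.0105]
orientation: [2.217, 2.225, 0.004]
force: [0.2, 0.6, 0.3]
opening: 0.0929
```

```bash
python3 -c "
from go import *
go([.4293,.229,.0035],Rg)"
```

```text
t 4.15 pos [0.4308 0.2308 0.0105] f [0.181  0.5765 0.265 ] op 0.09285798508679792
shares [-0.018 -0.015  0.07 ] [ 0.0007 -0.0003  0.0012] mm 7.396897382855801
```

Emit:
{"op": "move_arm", "data": {"series": [[-0.01,-0.01,0.07,0,0,0,1],[-0.01,-0.01,0.07,0,0,0,1],[-0.01,-0.01,0.07,0,0,0,-1],[-0.01,-0.01,0.07,0,0,0,-1],[-0.01,-0.01,0.07,0,0,0,-1],[-0.01,-0.01,0.07,0,0,0,-1],[-0.01,-0.01,0.07,0,0,0,-1],[-0.01,-0.01,0.07,0,0,0,-1]], "squeeze": 20}}

```text
t: 4.95
tool_pos: [0.4285, 0.2294, 0.0017]
orientation: [2.217, 2.226, 0.0]
force: [-0.6, 0.5, 0.5]
opening: 0.0497
```

Emit:
{"op": "move_arm", "data": {"series": [[0,0,0,0,0,0,-1],[0,0,0,0,0,0,-1],[0,0,0,0,0,0,-1],[0,0,0,0,0,0,-1]]}}

```text
t: 5.35
tool_pos: [0.4285, 0.2294, 0.0016]
orientation: [-2.217, -2.226, 0.0]
force: [0.3, 0.1, 0.5]
opening: 0.0176
```

Emit:
{"op": "move_arm", "data": {"series": [[0,0,0,0,0,0,-1],[0,0,0,0,0,0,-1],[0,0,0,0,0,0,-1]]}}

```text
t: 5.65
tool_pos: [0.4285, 0.2294, 0.0017]
orientation: [2.217, 2.226, 0.0]
force: [-0.3, 1.0, -0.6]
opening: 0.0149
```

Emit:
{"op": "move_arm", "data": {"series": [[0,0,-0.3,0,0,0,-1],[0,0,-0.6,0,0,0,-1],[0,0,-1,0,0,0,-1],[0,0,-1,0,0,0,-1],[0,0,-1,0,0,0,-1]]}}

```text
t: 6.15
tool_pos: [0.4295, 0.2298, 0.1028]
orientation: [2.216, 2.225, 0.004]
force: [-0.5, -0.3, 0.0]
opening: 0.015
```

```bash
python3 -c "
from go import *
d=read_camera('side');cv2.imwrite('pics/s3.png',cv2.resize(d['frame'][180:360,200:430,::-1],None,fx=3,fy=3,interpolation=cv2.INTER_CUBIC))
pickle.dump(d,open('pics/side3.pkl','wb'))
st=read_state();print(st['t'],st['tool_pos'],st['orientation'],st['opening'])
print(W(O,.30,0,.09))
"
```

```text
6.2 [0.4284 0.2293 0.1014] [2.2171 2.2257 0.0002] 0.01522902256526941
[0.6023 0.0083 0.2902]
```

View pics/s3.png

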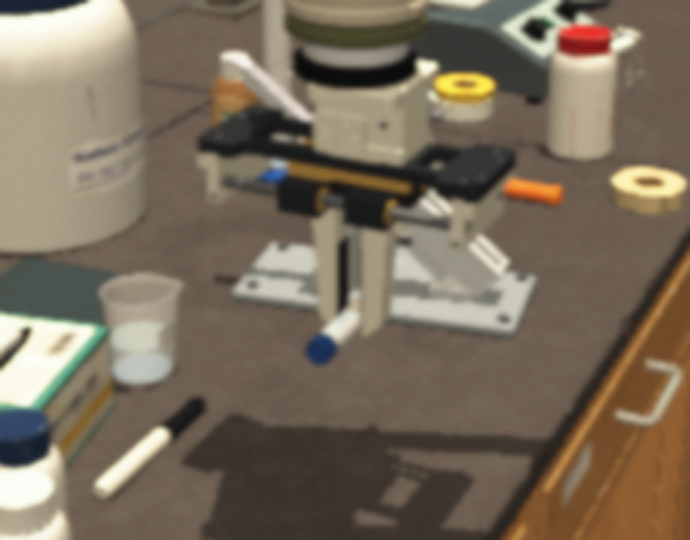

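The tube is held: cap at (320,347), opening 15 mm. The fingertips reach 6.8 mm past the tube's axis, which would foul the rail rims at 6 mm, so I'll set it down and regrip a little higher.

Emit:
{"op": "move_arm", "data": {"series": [[0,0,0.5,0,0,0,-1],[0,0,0.9,0,0,0,-1],[0,0,0.99,0,0,0,-1],[0,0,0.997,0,0,0,-1],[0,0,0.997,0,0,0,-0.4],[0,0,0.997,0,0,0,-0.4],[0,0,0.97,0,0,0,-0.4],[0,0,0.97,0,0,0,-0.4]]}}

```text
t: 7.0
tool_pos: [0.4286, 0.2295, 0.005]
orientation: [2.217, 2.226, 0.0]
force: [-1.0, 0.3, -0.1]
opening: 0.0277
```

Emit:
{"op": "move_arm", "data": {"series": [[0,0,0,0,0,0,-1],[0,0,0,0,0,0,-1],[0,0,0,0,0,0,-1],[0,0,0,0,0,0,-1],[0,0,0,0,0,0,-1],[0,0,0,0,0,0,-1]]}}

```text
t: 7.6
tool_pos: [0.4285, 0.2294, 0.0047]
orientation: [2.217, 2.226, 0.0]
force: [-0.1, -0.6, 0.6]
opening: 0.0149
```

Emit:
{"op": "move_arm", "data": {"series": [[0,0,-0.4,0,0,0,-1],[0,0,-1,0,0,0,-1],[0,0,-1,0,0,0,-1],[0,0,-1,0,0,0,-1]]}}

```text
t: 8.0
tool_pos: [0.4305, 0.2302, 0.1074]
orientation: [2.216, 2.224, 0.008]
force: [-0.1, -0.3, -0.6]
opening: 0.0148
```

Emit:
{"op": "move_arm", "data": {"series": [[0,0,-1,0,0,0,-1],[0,0,-1,0,0,0,-1],[0,0,-1,0,0,0,-1]]}}

```text
t: 8.3
tool_pos: [0.4315, 0.2306, 0.2103]
orientation: [2.215, 2.223, 0.013]
force: [1.3, 0.8, 0.2]
opening: 0.0149
```

```bash
python3 -c "
from go import *
print(W(O,.203,0,.10))
go(W(O,.203,0,.10),Rp)"
```

```text
[ 0.5226 -0.0047  0.2355]
t 8.3 pos [0.4315 0.2306 0.2103] f [1.2757 0.8127 0.2186] op 0.014864119661364401
shares [-2.356  0.905 -0.253] [-0.1552  0.1806  0.4306] mm 253.59847462278822
```

Emit:
{"op": "move_arm", "data": {"series": [[-0.5,0.1,-0.6,-0.078,0.09,0.215,-1],[-1,0.2,-0.6,-0.078,0.09,0.215,-1],[-1,0.2,-0.6,-0.078,0.09,0.215,-1],[-1,0.2,-0.6,-0.078,0.09,0.215,-1],[-1,0.2,-0.6,-0.078,0.09,0.215,-1],[-1,0.2,-0.6,-0.078,0.09,0.215,-1]]}}

```text
t: 8.9
tool_pos: [0.4478, 0.1288, 0.2618]
orientation: [-2.766, -1.314, -0.565]
force: [-0.3, 0.2, -0.3]
opening: 0.0151
```

```bash
python3 -c "
from go import *
go(W(O,.203,0,.10),Rp)"
```

```text
t 8.9 pos [0.4478 0.1288 0.2618] f [-0.3401  0.2173 -0.3339] op 0.015133160463014888
shares [-0.648  1.39   0.24 ] [-0.0775  0.0937  0.2143] mm 155.2490300235872
```

Emit:
{"op": "move_arm", "data": {"series": [[-0.2,0.4,0,-0.078,0.094,0.214,-1],[-0.4,0.8,0,-0.078,0.094,0.214,-1],[-0.4,0.8,0,-0.078,0.094,0.214,-1],[-0.4,0.8,0,-0.078,0.094,0.214,-1],[-0.4,0.8,0,-0.078,0.094,0.214,-1],[-0.4,0.8,0,-0.078,0.094,0.214,-1],[-0.4,0.8,0,-0.078,0.094,0.214,-1]]}}

```text
t: 9.6
tool_pos: [0.5087, 0.05, 0.2593]
orientation: [-2.9, -0.249, -1.025]
force: [-0.3, 0.4, 0.1]
opening: 0.0153
```

```bash
python3 -c "
from go import *
go(W(O,.203,0,.10),Rp)"
```

```text
t 9.6 pos [0.5087 0.05   0.2593] f [-0.3313  0.3718  0.051 ] op 0.015253129003194114
shares [-0.116  0.562  0.213] [-0.0017  0.0059  0.0026] mm 61.1980900425778
```

Emit:
{"op": "move_arm", "data": {"series": [[-0.12,0.56,0.2,-0.0017,0.006,0.0026,-1],[-0.12,0.56,0.2,-0.0017,0.006,0.0026,-1],[-0.12,0.56,0.2,-0.0017,0.006,0.0026,-1],[-0.12,0.56,0.2,-0.0017,0.006,0.0026,-1]]}}

```text
t: 10.0
tool_pos: [0.5217, -0.0055, 0.2382]
orientation: [-2.891, -0.229, -1.057]
force: [0.6, 0.1, 0.1]
opening: 0.015
```

```bash
cat > look.py <<'E'
from go import *
k=sys.argv[1]
for n,(x0,x1,y0,y1) in {"top":(250,390,150,270),"side":(240,400,140,270)}.items():
    d=read_camera(n);pickle.dump(d,open(f"pics/{n}_{k}.pkl","wb"))
    cv2.imwrite(f'pics/{n}_{k}.png',cv2.resize(d['frame'][y0:y1,x0:x1,::-1],None,fx=4,fy=4,interpolation=cv2.INTER_CUBIC))
E
python3 look.py a; python3 -c "
from go import *
go(W(O,.203,0,.10),Rp);go(W(O,.203,0,-.0038),Rp)"
```

```text
t 10.1 pos [ 0.522  -0.0048  0.2391] f [0.4258 0.7545 0.2999] op 0.015197975361949922
shares [-0.018 -0.     0.031] [ 0.0003 -0.0014 -0.0004] mm 3.644130772996331
t 10.1 pos [ 0.522  -0.0048  0.2391] f [0.4258 0.7545 0.2999] op 0.015197975361949922
shares [-0.023 -0.001  1.069] [ 0.0003 -0.0014 -0.0004] mm 106.96900647520644
```

View pics/top_a.png

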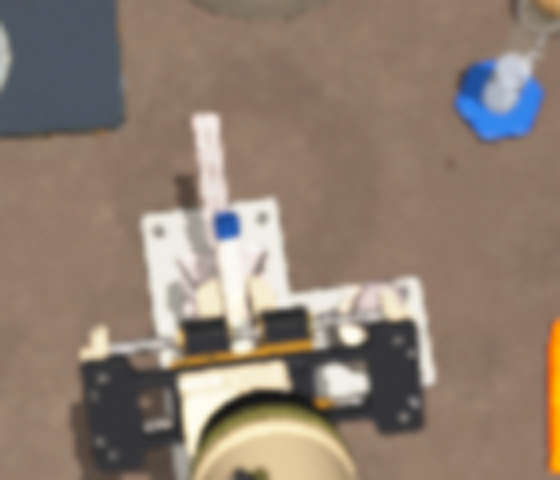

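View pics/side_a.png

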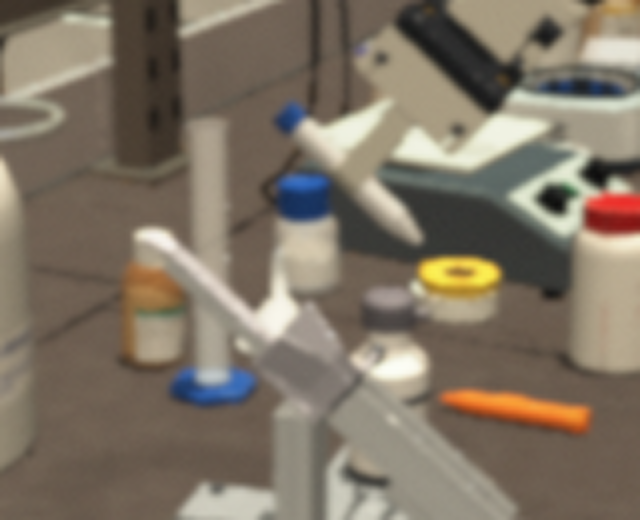

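Both views show the held tube parallel to the chute, cap uphill (top: cap at (227,225) in line with the rail; side: cap at (288,117), tip at (418,240)). I'll check its pose in chute coordinates.

Run:
```python
from go import *
def chute(P):
    d=P-W(O,0,0,0);return np.array([d@cx,d@ey,d@cz])
def px(x,y,ox,oy):return ((x+.5)/4-.5+ox,(y+.5)/4-.5+oy)
def onpl(n,u,v,y=0):
    c_,r=ray(n,u,v);k=((W(O,0,0,0)-c_)@ey+y)/(r@ey);return chute(c_+k*r)
def centroid(n,x0,x1,y0,y1):
    f=pickle.load(open(f"pics/{n}_a.pkl","rb"))["frame"][y0:y1,x0:x1]
    h=cv2.cvtColor(f,cv2.COLOR_RGB2HSV)
    b=(h[...,0]>100)&(h[...,0]<130)&(h[...,1]>110);m=np.argwhere(b).mean(0)[::-1]+[x0,y0];print(n,b.sum(),m);return m
a=centroid("side",305,320,162,178);b=centroid("top",300,315,200,213)
P,e=tri(a,b);print("cap tri",chute(P),e)
print("tip side on y=0",onpl("side",*px(420,242,240,140)),"cap side",onpl("side",*a))
print("tcp",chute(read_state()["tool_pos"]))
```

```text
side 21 [312.1905 168.8095]
top 27 [306.1111 205.9259]
cap tri [ 0.2514 -0.0002  0.109 ] 0.0006723518596811245
tip side on y=0 [ 0.1474 -0.      0.1073] cap side [0.2511 0.     0.1093]
tcp [ 0.2048 -0.      0.1032]
```

Emit:
{"op": "move_arm", "data": {"series": [[-0.02,0,0.4,0,-0.0014,0,-1],[-0.02,0,0.7,0,-0.0014,0,-1],[-0.02,0,0.95,0,-0.0014,0,-1],[-0.02,0,0.95,0,-0.0014,0,-1],[-0.02,0,0.95,0,-0.0014,0,-1]]}}

```text
t: 10.6
tool_pos: [0.5807, 0.0051, 0.1647]
orientation: [-2.893, -0.231, -1.05]
force: [-0.5, -0.3, 0.9]
opening: 0.0147
```

```bash
python3 look.py b; python3 -c "
from go import *
go(W(O,.203,0,-.0038),Rp)"
```

```text
t 10.7 pos [0.5814 0.0043 0.1668] f [-0.2914 -0.5441 -0.0474] op 0.014803920296593448
shares [-0.014 -0.006  0.129] [ 0.0006 -0.0007 -0.0005] mm 13.000870750527895
```

View pics/side_b.png

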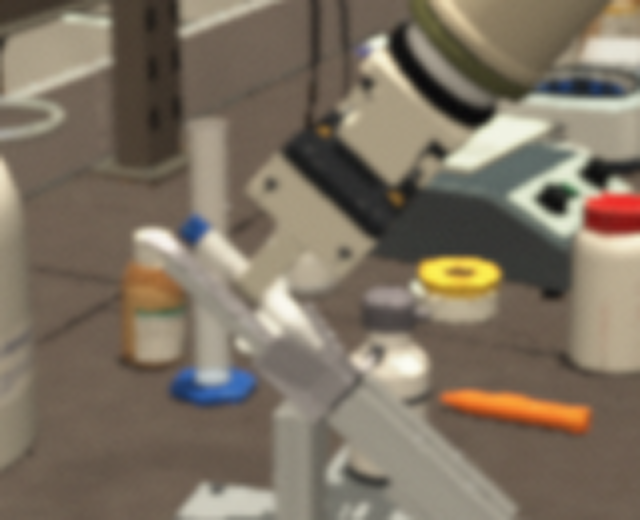

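View pics/top_b.png

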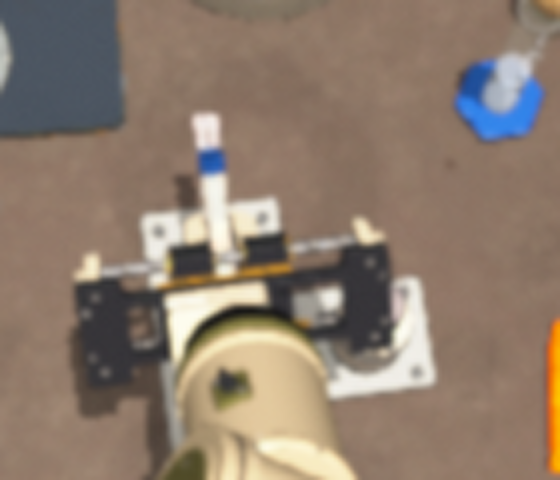

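The tube hangs just above the rail and in line with it, with the cap at (195,230) in the side view. I'll creep down while watching the force.

Emit:
{"op": "move_arm", "data": {"series": [[-0.01,0,0.05,0,0,0,-1],[-0.01,0,0.09,0,0,0,-1],[-0.01,0,0.09,0,0,0,-1]]}}

```text
t: 11.0
tool_pos: [0.586, 0.0046, 0.1574]
orientation: [-2.893, -0.228, -1.054]
force: [-0.5, -0.1, -0.6]
opening: 0.0151
```

Emit:
{"op": "move_arm", "data": {"series": [[0,0,0.01,0,0,0,-1],[0,0,0.02,0,0,0,-1],[0,0,0.02,0,0,0,-1]]}}

```text
t: 11.3
tool_pos: [0.5872, 0.0057, 0.1564]
orientation: [-2.892, -0.229, -1.052]
force: [-12.3, 4.0, 8.6]
opening: 0.015
```

Emit:
{"op": "move_arm", "data": {"series": [[0,0,0.01,0,0,0,-1],[0,0,0.01,0,0,0,-1],[0,0,0.01,0,0,0,-1]]}}

```text
t: 11.6
tool_pos: [0.5878, 0.0059, 0.156]
orientation: [-2.892, -0.23, -1.053]
force: [-16.4, 3.9, 12.8]
opening: 0.0151
```

```bash
python3 -c "
from go import *
go(W(O,.203,0,-.0038),Rp)"
```

```text
t 11.6 pos [0.5878 0.0059 0.156 ] f [-16.3815   3.9089  12.8297] op 0.01511439204669376
shares [ 0.005 -0.     0.004] [ 0.     -0.0001 -0.0008] mm 0.6703695379716583
```

Contact: about 20 N square to the slope within 0.7 mm of where I predicted the seat, plus a little sideways load. I'll ease both off and look before letting go.

Emit:
{"op": "move_arm", "data": {"series": [[0,-0.005,-0.01,0,0,0,-1],[0,-0.005,-0.01,0,0,0,-1],[0,-0.005,-0.01,0,0,0,-1]]}}

```text
t: 11.9
tool_pos: [0.5873, 0.0054, 0.1561]
orientation: [-2.893, -0.228, -1.054]
force: [-3.7, 0.2, 3.1]
opening: 0.0151
```

```bash
python3 look.py c; python3 -c "
from go import *
go(W(O,.203,0,-.0038),Rp);f=read_state()['force'];print(f@cx,f@ey,f@cz)"
```

```text
t 12.0 pos [0.5873 0.0054 0.1561] f [-3.3812  1.5024  4.2001] op 0.014947988610525756
shares [ 0.009 -0.004  0.008] [ 0.0005 -0.0001 -0.001 ] mm 1.293143019011986
0.3274716328989799 2.024739805114434 5.208025507148494
```

View pics/side_c.png

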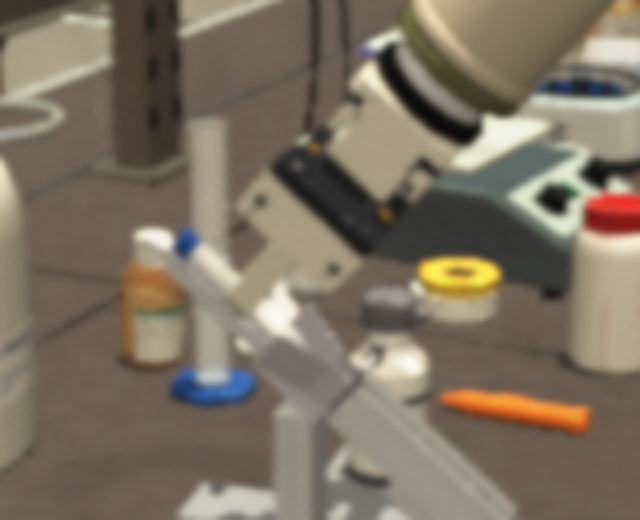

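View pics/top_c.png

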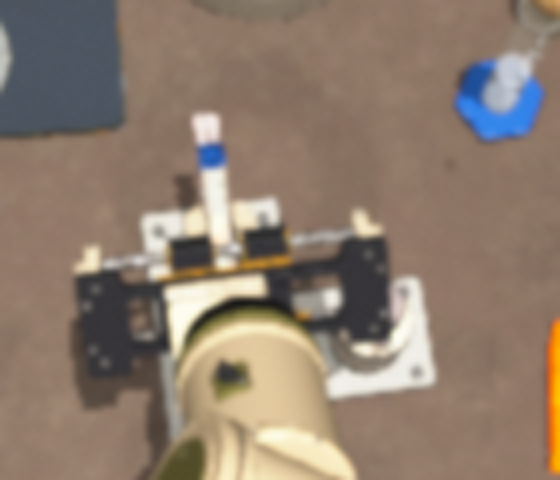

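The tube lies along the rail, with its cap at (187,243) in the side view, at 5 N of contact. I'll open the gripper.

Emit:
{"op": "move_arm", "data": {"series": [[0,0,0,0,0,0,0],[0,0,0,0,0,0,0],[0,0,0,0,0,0,0],[0,0,0,0,0,0,0],[0,0,0,0,0,0,0],[0,0,0,0,0,0,0],[0,0,0,0,0,0,0],[0,0,0,0,0,0,0]]}}

```text
t: 12.8
tool_pos: [0.5872, 0.0054, 0.1558]
orientation: [-2.893, -0.228, -1.053]
force: [0.8, -0.2, -0.2]
opening: 0.0461
```

```bash
python3 look.py d
```

```text
(no output)
```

View pics/side_d.png

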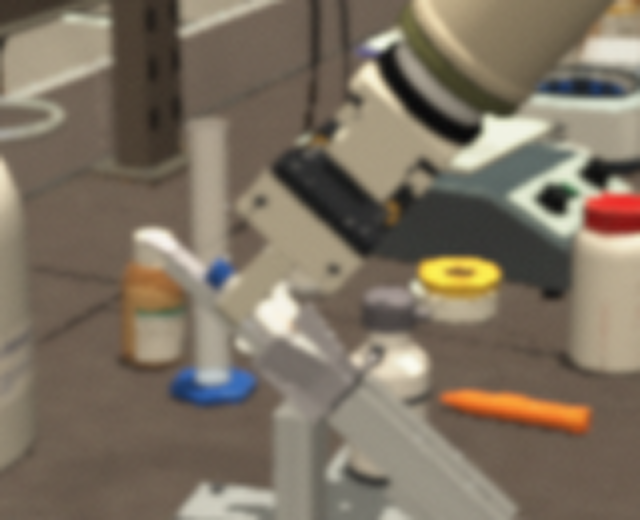

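View pics/top_d.png

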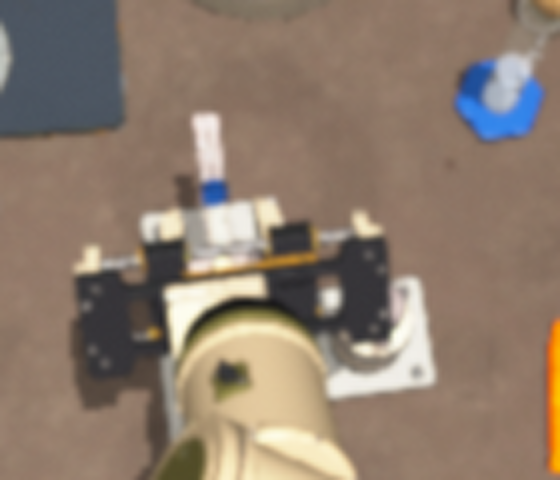

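The tube slid about 27 mm and stopped, with its cap at (218,272) in the side view, where the shutter should hold it. I'll back straight out.

Emit:
{"op": "move_arm", "data": {"series": [[0,0,-0.2,0,0,0,0],[0,0,-0.6,0,0,0,0],[0,0,-1,0,0,0,0],[0,0,-1,0,0,0,0],[0,0,-1,0,0,0,-1]]}}

```text
t: 13.4
tool_pos: [0.5243, -0.0052, 0.2345]
orientation: [-2.893, -0.228, -1.059]
force: [-0.4, 1.4, 0.2]
opening: 0.042
```

```bash
python3 look.py e
cat > m5.py <<'E'
from go import *
def chute(P):
    d=P-W(O,0,0,0);return np.array([d@cx,d@ey,d@cz])
def capc(k,bs,bt):
    r=[]
    for n,(x0,x1,y0,y1) in (("side",bs),("top",bt)):
        f=pickle.load(open(f"pics/{n}_{k}.pkl","rb"))["frame"][y0:y1,x0:x1]
        h=cv2.cvtColor(f,cv2.COLOR_RGB2HSV)
        b=(h[...,0]>100)&(h[...,0]<130)&(h[...,1]>110);print(n,b.sum());r.append(np.argwhere(b).mean(0)[::-1]+[x0,y0])
    P,e=tri(*r);print("cap",chute(P),e)
E
python3 -c "
from m5 import *
capc('e',(285,305,200,220),(295,312,190,205))
print(read_state()['q'])
go([.5325,-.102,.20],Rg);go([.5325,-.102,.20],-Rg@np.diag([1,1,-1.]))"
```

```text
side 17
top 26
cap [0.2226 0.0009 0.0047] 0.001828827646474361
[-0.329  -0.8279  2.3728  0.3676  0.9924  0.9787]
t 13.5 pos [ 0.5235 -0.0046  0.231 ] f [ 0.5335  0.5802 -0.3233] op 0.035098118437780546
shares [-0.247  0.977  0.196] [ 0.1559 -0.1833 -0.4304] mm 102.64766213142848
t 13.5 pos [ 0.5235 -0.0046  0.231 ] f [ 0.5335  0.5802 -0.3233] op 0.035098118437780546
shares [-0.247  0.977  0.196] [-0.1911 -0.1625  0.5252] mm 102.64766213142848
```

View pics/side_e.png

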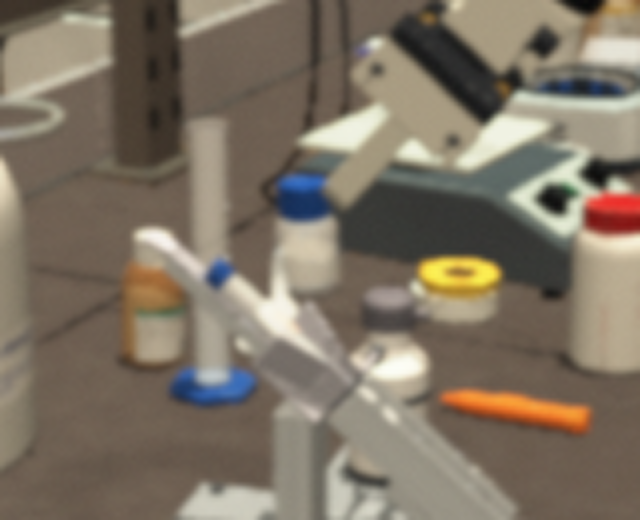

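View pics/top_e.png

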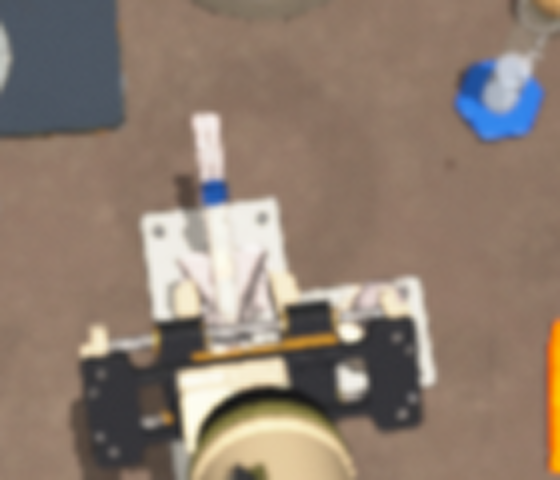

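The tube rests on the chute: its cap measures at chute x = 223 mm, against 225 expected when it stands at the shutter. Next I'll turn the tool upright with the jaws shut and go over the canister.

Emit:
{"op": "move_arm", "data": {"series": [[0.1,0.3,-0.2,0.078,-0.092,-0.215,-1],[0.1,0.6,-0.2,0.078,-0.092,-0.215,-1],[0.1,0.6,-0.2,0.078,-0.092,-0.215,-1],[0.1,0.6,-0.2,0.078,-0.092,-0.215,-1],[0.1,0.6,-0.2,0.078,-0.092,-0.215,-1],[0.1,0.6,-0.2,0.078,-0.092,-0.215,-1]]}}

```text
t: 14.1
tool_pos: [0.5284, -0.0646, 0.2517]
orientation: [-2.76, -1.316, -0.565]
force: [0.7, 0.4, 0.0]
opening: 0.0003
```

```bash
python3 -c "
from go import *
print(read_state()['q'])
go([.5325,-.102,.22],Rg)"
```

```text
[-0.4316 -0.341   1.9123  0.3058  1.3647  0.2175]
t 14.1 pos [ 0.5284 -0.0646  0.2517] f [0.7427 0.3575 0.0372] op 0.0002723723536617238
shares [-0.362  0.231  0.24 ] [ 0.0764 -0.0912 -0.2143] mm 49.195137780225444
```

Emit:
{"op": "move_arm", "data": {"series": [[-0.36,0.23,0.24,0.076,-0.091,-0.214,-1],[-0.36,0.23,0.24,0.076,-0.091,-0.214,-1],[-0.36,0.23,0.24,0.076,-0.091,-0.214,-1],[-0.36,0.23,0.24,0.076,-0.091,-0.214,-1],[-0.36,0.23,0.24,0.076,-0.091,-0.214,-1],[-0.36,0.23,0.24,0.076,-0.091,-0.214,-1],[-0.36,0.23,0.24,0.076,-0.091,-0.214,-1]]}}

```text
t: 14.8
tool_pos: [0.5319, -0.1009, 0.2208]
orientation: [2.228, 2.212, 0.008]
force: [-0.3, 0.3, -0.7]
opening: 0.0006
```

```bash
python3 -c "
from go import *
go([.5328,-.1025,.145],Rg)"
```

```text
t 14.8 pos [ 0.5319 -0.1009  0.2208] f [-0.348   0.2502 -0.7115] op 0.0005894781047921012
shares [-0.018  0.005  0.758] [ 0.0017 -0.0007 -0.0022] mm 75.85036342474908
```

Emit:
{"op": "move_arm", "data": {"series": [[-0.015,0.005,0.4,0,0,0,-1],[-0.015,0.005,0.7,0,0,0,-1],[-0.015,0.005,0.75,0,0,0,-1],[-0.015,0.005,0.75,0,0,0,-1]]}}

```text
t: 15.2
tool_pos: [0.5318, -0.1035, 0.1465]
orientation: [2.229, 2.211, 0.007]
force: [0.2, 0.8, -0.2]
opening: 0.0003
```

```bash
python3 look.py f; python3 -c "
from go import *
go([.5328,-.1025,.124],Rg)"
```

```text
t 15.3 pos [ 0.5338 -0.104   0.1493] f [0.2408 0.1672 0.9096] op 0.0005209339534189083
shares [ 0.015 -0.012  0.253] [ 0.0028  0.0001 -0.0022] mm 25.334049652069496
```

View pics/side_f.png

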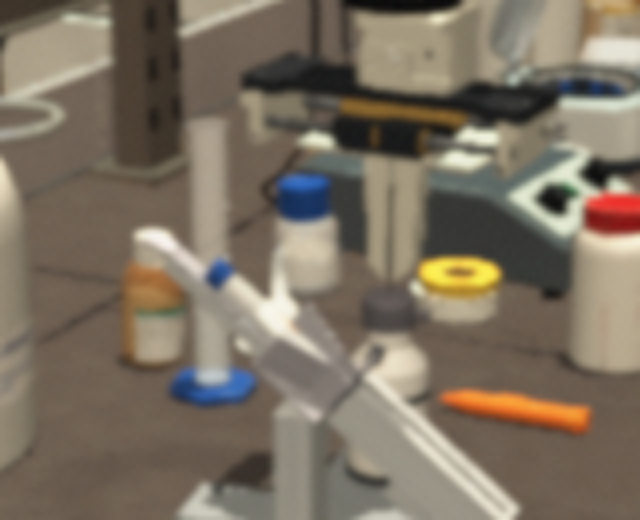

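View pics/top_f.png

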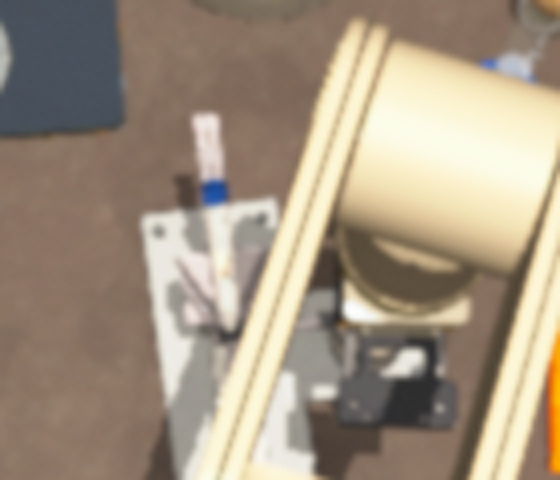

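The closed fingertips at (393,275) are centred above the grey cap in the side view, and the tube still waits at the shutter. I'll press.

Emit:
{"op": "move_arm", "data": {"series": [[0,0,0.06,0,0,0,-1],[0,0,0.12,0,0,0,-1],[0,0,0.16,0,0,0,-1],[0,0,0.18,0,0,0,-1],[0,0,0.2,0,0,0,-1],[0,0,0.2,0,0,0,-1]]}}

```text
t: 15.9
tool_pos: [0.5336, -0.1037, 0.1278]
orientation: [2.223, 2.212, 0.008]
force: [2.4, -0.7, 3.8]
opening: 0.0007
```

Emit:
{"op": "move_arm", "data": {"series": [[0,0,0.02,0,0,0,-1],[0,0,0.03,0,0,0,-1],[0,0,0.04,0,0,0,-1]]}}

```text
t: 16.2
tool_pos: [0.5337, -0.1037, 0.1251]
orientation: [2.223, 2.212, 0.008]
force: [-5.5, 1.4, 20.4]
opening: 0.0004
```

The force has risen to 20 N, so the cap is on its hard stop. I'll hold it there while the tube slides through.

Emit:
{"op": "move_arm", "data": {"series": [[0,0,0,0,0,0,-1],[0,0,0,0,0,0,-1],[0,0,0,0,0,0,-1],[0,0,0,0,0,0,-1],[0,0,0,0,0,0,-1],[0,0,0,0,0,0,-1],[0,0,0,0,0,0,-1],[0,0,0,0,0,0,-1]]}}

```text
t: 17.0
tool_pos: [0.5336, -0.1037, 0.1251]
orientation: [2.223, 2.212, 0.008]
force: [-2.9, 0.2, 14.3]
opening: 0.0006
```

```bash
python3 look.py g
```

```text
(no output)
```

View pics/side_g.png

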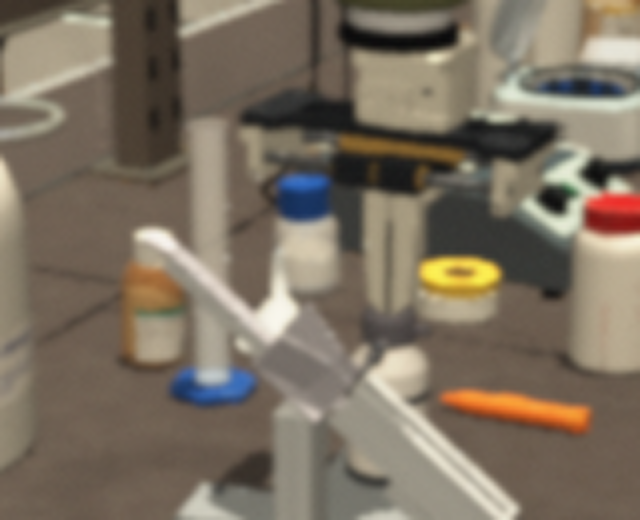

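View pics/top_g.png

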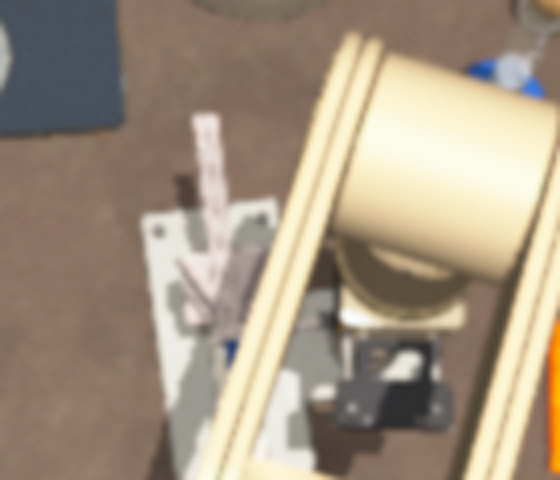

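The tube has gone from the rail, and its blue cap shows at the top of the well, at (230,350) in the top view. I'll lift straight off, then clear the view.

Emit:
{"op": "move_arm", "data": {"series": [[0,0,-0.05,0,0,0,-1],[0,0,-0.15,0,0,0,-1],[0,0,-0.5,0,0,0,-1],[0,0,-1,0,0,0,-1],[0,0,-1,0,0,0,-1]]}}

```text
t: 17.6
tool_pos: [0.5355, -0.1043, 0.2312]
orientation: [2.217, 2.207, 0.015]
force: [0.9, -0.4, 0.2]
opening: 0.0003
```

Emit:
{"op": "move_arm", "data": {"series": [[-0.5,-0.5,-0.2,0,0,0,-1],[-1,-1,-0.2,0,0,0,-1],[-1,-1,-0.2,0,0,0,-1],[-1,-1,-0.2,0,0,0,-1]]}}

```text
t: 18.0
tool_pos: [0.4289, -0.206, 0.2432]
orientation: [2.229, 2.208, 0.004]
force: [0.2, 1.4, 0.3]
opening: 0.0004
```

Emit:
{"op": "move_arm", "data": {"series": [[-0.5,-0.1,0,0,0,0,-1],[-1,-0.1,0,0,0,0,-1],[-1,-0.1,0,0,0,0,-1],[-1,-0.1,0,0,0,0,-1]]}}

```text
t: 18.4
tool_pos: [0.421, -0.3031, 0.2419]
orientation: [2.228, 2.212, 0.008]
force: [0.4, 0.0, -0.5]
opening: 0.0001
```

```bash
python3 look.py h
python3 - <<'E'
from m5 import *
C["top"]
f=pickle.load(open("pics/top_h.pkl","rb"))["frame"]
h=cv2.cvtColor(f,cv2.COLOR_RGB2HSV)[220:270,295:325]
b=(h[...,0]>100)&(h[...,0]<130)&(h[...,1]>90)
p=np.argwhere(b)[:,::-1]+[295,220];print(len(p),p.min(0),p.max(0),p.mean(0))
for x in(.098,.11,.118,.122):print(x,proj("top",[W(O,x,0,.008)]))
cv2.imwrite("pics/th2.png",cv2.resize(f[190:290,270:370,::-1],None,fx=6,fy=6,interpolation=cv2.INTER_CUBIC))
cv2.imwrite("pics/tfull.png",f[:,:,::-1])
E
```

```text
14 [307 236] [309 240] [307.9286 238.1429]
0.098 [[308.2159 239.805 ]]
0.11 [[307.7846 235.9978]]
0.118 [[307.4949 233.4406]]
0.122 [[307.3494 232.1563]]
```

View pics/side_h.png

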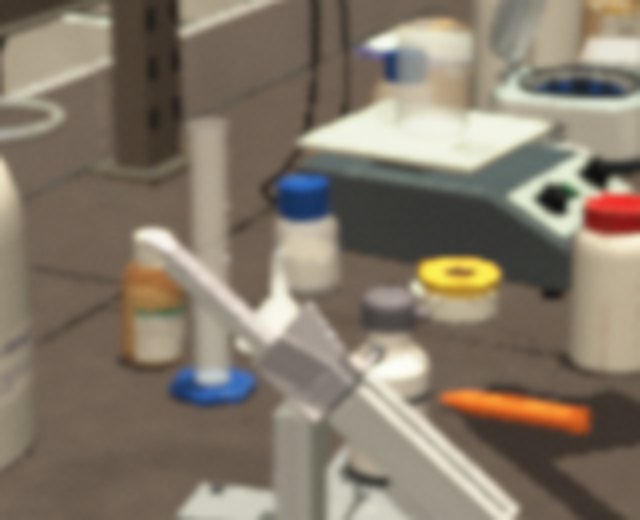

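View pics/th2.png

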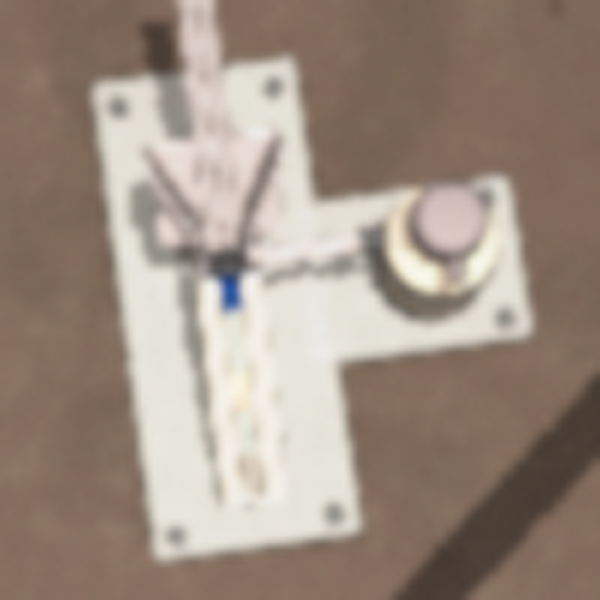

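View pics/tfull.png

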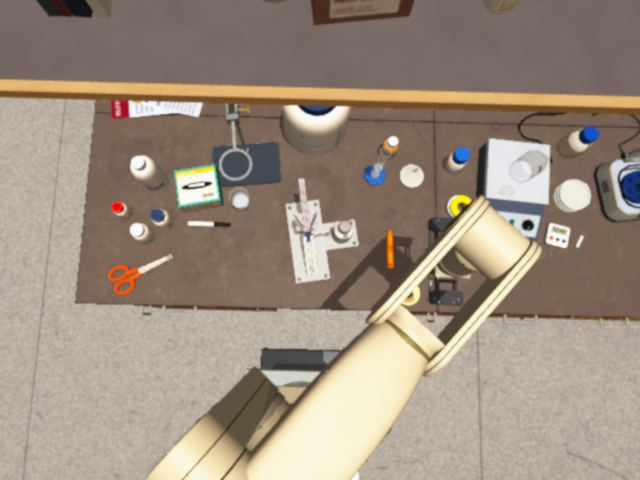

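The sight slot shows blue from chute x = 97 to 110 mm, so the tube is on the well floor. The cap is back up, the shutter is shut, and the bystanders are in their places. I'll hand the job in.

```bash
python3 -c "
from plant import *
s=read_state();print(s['t'],s['force']);print(close_job())"
```

```text
18.5 [-0.60711534  0.35820063 -0.30747269]
the job is handed in; nothing more can be done
None
```

The tube is loaded in the well, and I handed the job in at 18.5 s (limit 53 s).

- **Grip:** I picked the tube up, set it down once and regripped it about 3 mm higher, so the fingertips would clear the rail rims.
- **Laying it in:** I laid it tip downhill on the rail, touching at about 20 N. I eased that to about 5 N and then let go. It slid to the shutter, where its cap measured at chute x = 223 mm against the 225 mm expected. The 2–3 mm difference is within what the cameras can resolve.
- **Pressing the cap:** I pressed the sprung cap about 10 mm onto its hard stop, with a peak reading of about 20 N. I held it for roughly 1 s and then lifted straight off.

The last pictures show the tube's blue cap in the sight slot at chute x of about 97–110 mm, which is where it should be with the tip on the well floor. The sprung cap is back up and the shutter is closed. The bystanders I could see are where they started. The arm partly hid the area around the jar and tape roll in the last top view, but it passed well above both. The robot touches nothing, with under 1 N on the wrist. No check failed.

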